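# Clip the slide rack to the dip stand and lower it

## Task

Pick up the slide rack by its ring and clip the ring into the spring-latch hook of the raised dip stand: push the ring in past the sprung latch so that it lies in the bottom of the hook and the latch snaps shut over it, then let go. Then press the knob of the stand all the way down so that the rack hangs inside the glass dish. Keep the rack upright all the time, and leave the sample cup, the small beaker and the amber bottle where they are.

Things in the scene. Friction and masses are not known exactly. Their poses are not given: they have to be found in the camera images.
- stand: Fixed dip stand: grey base plate 202 x 146 x 12 mm with an upright telescopic column (36 mm thick at its collar) 105 mm behind its origin. Origin: on the worktop, plumb below the hook, at the middle of the dish. x axis: from the hook back to the column; y along the dish's long side; z up. Its yaw is within 0.3 rad of facing the robot.
- dish: Open glass dish fixed on the stand's base, centred below the hook. Outside 86 mm in x, 121 mm in y, walls 5 mm. Origin: centre of its underside, 12 mm above the worktop; inner floor 5 mm, rim 65 mm above the origin.
- lift (a joint): The lift: inner rod, forward arm, hook and knob. 0 = fully raised, grows downward in m, 0.080 = down on its stop. Starts at 0 to 0.012 and stays where it is left (slide friction 12 N, parts weigh 150 g, so with the rack hung it moves at about 9 N). Pressing the ring hard into the hook's bottom would push it down.
- hook_seat (a point): On the lift: where the axis of the ring's wire lies when it hangs in the bottom of the hook; 225 mm above the worktop with the lift at 0. Axes as the stand's. Hook: 6 mm steel bar in the stand's x-z plane, open upward, inside width 19 mm, lowest outside point 8.5 mm below the seat. Free all round in front and beside; behind it the arm, 16 mm wide in y, its top 19 mm above the seat.
- hook_mouth (a point): Middle of the hook's mouth, where the ring's wire must come down from above: 2.5 mm in front (-x) of the seat and 24 mm above it, between the rounded tip (top 24 mm above the seat, from 6 to 15.5 mm in front of it) and the latch's hinge pin (8.5 mm behind and 24 mm above the seat, top 27 mm above it: the highest point near the hook).
- gate (a joint): The hook's sprung latch, a steel strip 16 mm long, 8 mm wide, closing the mouth. Rad: 0 = shut against the inside of the tip, 1.15 = swung down into the hook. It slopes down from its hinge pin to the tip. The ring's wire pressed straight down on it opens it with 1.5 to 4 N; with the wire less than about 8 mm above the seat it springs shut over it.
- knob_top (a point): Centre of the top of the lift's black mushroom knob (34 mm across, flat top 20 mm across), 105 mm behind and 57 mm above the hook seat, on the column's axis. It moves with the lift: press it straight down.
- rack: Loose steel slide rack with glass slides, about 180 g, standing upright: 44 mm in x, 82 mm in y, 36 mm high. Origin: centre of its underside, z up. Over it in its y-z plane a rigid upright ring of 5 mm wire, 44 mm wide outside in y, straight sides 73 to 101 mm above the origin, round top. Half a turn makes no difference. On the hook its y axis lies along the stand's y axis.
- eye_top (a point): Top of the rack's ring: axis of the wire at its highest point, 121 mm above the rack's origin. Ring inside: 34 mm wide, 51 mm high below the wire's axis. Gripped across its sides (44 mm, along the rack's y) the hook can pass through between the fingers; to let it in from the front this point must be 27 to 43 mm above the hook seat.
- sample_cup: Bystander: clear sample cup with orange base, 60 mm wide, 70 mm high, origin at the centre of its underside.
- beaker_a: Bystander: small clear beaker, about 54 mm wide, 68 mm high, origin at the centre of its underside.
- amber_1: Bystander: small amber bottle with a red cap, 48 mm wide, 75 mm high, origin at the centre of its underside.
There are look-alikes about, which are no part of the job. Leave any purple look-alike of the rack alone.

How it is judged:
By the outcome, as a careful person would: the job done as asked, in the order asked, and still so for the second after the job is handed in, with the robot touching nothing.
It also fails if it takes over 48 s, if anything falls off the work surface, if the arm or the gripper's body presses on something with over 40 N, if the wrist force passes 120 N, or if a joint passes its speed limit or range.

## Robot

A 7-joint arm with a two-finger parallel gripper is mounted at the origin on a cart in front of the work surface, level with it; the furniture and walls round the work are solid. World frame = base frame: x ahead of the robot, y to its left, z up, the work surface at z = 0. Lengths are in m, angles in rad, forces in N, time in s.
With the tool pointing down it reaches from about 0.4 to 0.85 m from the base axis. Payload 10.4 kg.
Tool frame: the origin (TCP) lies midway between the tips of the shut fingers; the grasp point (between the pads) lies 19 mm behind it (manip.tcp_to_grasp is the distance from the TCP to the grasp point, in m); z points along the fingers, y is the line along which they close (so a half turn about z gives the same grasp; the last joint's range is limited). The gripper opens to 85 mm and grips with 20 to 120 N. Pads are 22 mm wide; open, the fingers measure 114 mm over their backs; the gripper's body (76 mm by 85 mm) begins 54 mm behind the grasp point. The pads swing forward as they close: fully open they stand 13 mm farther back than shut.
Start: joints at [1.108, 0.332, -0.065, 1.46, 0.022, 1.35, -0.088], TCP at [0.266, -0.566, 0.231] pointing down, gripper open.
Joint ranges: [-2.6, 2.6], [-0.5, 2.12], [-1.47, 1.34], [0.16, 2.42], [-1.27, 4.41], [0.06, 2.06], [-2.6, 2.6]. Speed limits (rad/s): [2.22, 2.22, 2.79, 2.79, 3.14, 3.14, 3.14].

## Interface

Orientations are given as a unit quaternion [x, y, z, w].
In Python, from workcell import manip gives the robot as it stands.
- The arm moves only by the shell command python3 -m jog 'ROWS' [FORCE]. ROWS is a JSON object of lists of equal length, an entry for each row: "offset": the shift along the world's x, y, z in m, a list of three; "yaw": the turn about the world's z in degrees; "jaw": the closure, from 0 (fully open) to 1 (shut). A call has 1 to 20 rows; each row shifts and turns the commanded pose from where the row before left it; what a row does not reach is not made up. A row lasts 1/12 s, in which the tool goes at most 41.7 mm and 7.16 degrees, less where a joint would pass 70% of its speed; a pose out of reach is approached as far as the arm can. A call is refused whole if a number of a shift passes 0.0417 or a number of a turn 7.16, either way. A call with a gripper value outside its range is refused whole. The fingers move at their own pace and stop on an object; FORCE is the grip in N (left out, the last holds). Time passes only in rows, so rows that do not move let the fingers close. It gives the time, the measured TCP pose, the force, the opening and the grip force at its end, in the units of the state.
- manip.get_obs(): the state, without advancing time (a new reading comes with each control period).
- manip.camera(name): name is "scene" or "top" or "wrist"; returns a dict with "frame" (400x640x3 uint8, red, green, blue), "camera_matrix" (3x3 intrinsics, pixels), "eye" and "attitude" of the camera in the world; the wrist camera has in their place "hand_eye" (4x4, takes a point from camera to tool coordinates, whose origin is the TCP and whose axes are the flange's). Camera axes: x right, y up, looking along -z (the intrinsics and any distortion apply to the point x, -y, -z); pixel columns grow to the right and rows downward; lengths in m; the calibration is good to about 2 mm. The wrist camera is an equidistant fisheye: a pixel r from the principal point sees the ray r / f radians off the axis. A picture is of the moment at which its call begins: read the wrist's pose just before it. There is no depth.
- manip.hand_in(): hands the job in; it is judged then, once.
Trained networks look in a picture, given as the dict that the camera call returned (one of the last four; its "shot" number tells which), for a name from the list of things; names that differ only in an ending like _2 or _b are one class to them, and where a whole thing is asked for, a point or a joint stands for the part that bears it (a point fixed in the world has none). Each returns a list of dicts, best first, with "score" (0 to 1); they miss things now and then, are a little off and sometimes report something else, mostly with a low value. They report only what shows in the picture. A call takes as long as a camera call. They do not tell look-alikes from the thing itself.
- manip.masks_of(picture, name): "region" (400x640 bool, what is visible of it).
- manip.tip_of(picture, name): "at" ([x, y, z] in m, in world coordinates, good to about 4 mm: a listed point, or the origin of a listed thing).
The state is a dict: "clock": time; "joint_pos": joint angles; "joint_velocities": joint speeds; "tau": joint torques, N m; "position": TCP position; "ee_rot": TCP orientation; "ft_force": force on the tool from outside, world axes, zero at the start; "torque": the same for the moment, N m; "grip_width": opening from 0.0 (shut) to 1.0 (fully open); "grasp_force": force on a finger pad.
Only numpy, scipy, OpenCV 4.12 (cv2) and the standard library are available. Lean on these libraries where they do the work, as an engineer would, in place of code of your own. Each camera call takes 0.05 s, during which the arm holds its last target. There are 200 camera calls.

## Working session

There is one attempt and no reset: what is moved stays moved. The work goes in short steps, Python scripts to look and compute and a shell command to move; the robot and the scene stay as the last step left them, time stands still between calls to the robot, and variables do not carry over. Pictures are saved under pics/ and viewed, at most 10 in all, crops included, and the job is handed in when it is done.

```bash
mkdir -p pics; ls
cat > h.py <<'E'
from workcell import manip
import cv2, numpy as np
def shots(names=("scene","top")):
    return {n: manip.camera(n) for n in names}
def save(p,name): cv2.imwrite(f"pics/{name}.png", p["frame"][:,:,::-1])
def tips(p,names):
    for n in names:
        for d in manip.tip_of(p,n)[:3]: print(p.get("shot"),n,np.round(d["at"],4),round(d["score"],2))
E
python3 - <<'E'
from h import *
o=manip.get_obs(); print({k:np.round(v,3) for k,v in o.items()})
S=shots()
for n,p in S.items():
    save(p,n+"0"); print(n,p["eye"],p["attitude"],p["camera_matrix"])
    tips(p,["stand","hook_seat","hook_mouth","knob_top","rack","eye_top","sample_cup","beaker_a","amber_1"])
a=np.hstack([S["scene"]["frame"],S["top"]["frame"]])
E
```

```text
pics
{'clock': np.float64(0.0), 'joint_pos': array([ 1.108,  0.333, -0.065,  1.461,  0.022,  1.35 , -0.088]), 'joint_velocities': array([ 0.   , -0.001,  0.001,  0.   ,  0.   ,  0.   , -0.003]), 'tau': array([-1.0000e-03, -6.2544e+01,  4.9000e-02, -3.9160e+01,  1.6000e-02,
        1.0000e-02, -0.0000e+00]), 'position': array([ 0.266, -0.565,  0.23 ]), 'ee_rot': array([ 0.976,  0.218, -0.   , -0.001]), 'ft_force': array([0.488, 0.666, 0.454]), 'torque': array([ 0.031, -0.022, -0.065]), 'grasp_force': np.float64(0.0), 'grip_width': np.float64(0.998)}
scene [0.21318602 0.31169509 0.77516903] [-0.11500112  0.36412237  0.88608376 -0.26276456] [[366.66959013   0.         320.53305658]
 [  0.         366.66959013 199.64736254]
 [  0.           0.           1.        ]]
1 stand [ 0.4899 -0.0354  0.001 ] 0.59
1 stand [ 0.5948 -0.0503  0.2687] 0.47
1 hook_seat [ 0.4911 -0.0351  0.211 ] 0.68
1 hook_mouth [ 0.4837 -0.0369  0.2369] 0.71
1 knob_top [ 0.5952 -0.0487  0.2702] 0.67
1 rack [ 4.012e-01 -2.192e-01  1.000e-04] 0.8
1 rack [ 0.6209 -0.242   0.0023] 0.73
1 rack [ 0.5107 -0.2357 -0.0028] 0.6
[... 532 characters left out ...]
.4927 -0.0352 -0.0024] 0.83
2 hook_seat [ 0.4878 -0.0379  0.2163] 0.69
2 hook_mouth [ 0.4827 -0.0391  0.238 ] 0.63
2 hook_mouth [ 0.5933 -0.0516  0.2676] 0.48
2 knob_top [ 0.5942 -0.0518  0.2702] 0.9
2 knob_top [ 0.5048 -0.2333  0.1205] 0.64
2 rack [ 0.6259 -0.2458  0.0017] 0.95
2 rack [ 0.5038 -0.2379 -0.0009] 0.89
2 rack [ 0.4029 -0.2191  0.0014] 0.64
2 eye_top [ 0.621  -0.2428  0.1242] 0.93
2 eye_top [ 0.4055 -0.2216  0.1226] 0.67
2 eye_top [ 0.3704 -0.3864  0.003 ] 0.46
2 sample_cup [ 0.3679 -0.3887  0.0015] 0.89
2 sample_cup [ 0.4861 -0.0358  0.2398] 0.26
2 beaker_a [ 7.391e-01 -1.660e-01  3.000e-04] 0.58
2 beaker_a [ 0.5087 -0.2316  0.1196] 0.19
2 amber_1 [ 0.729  -0.3032 -0.0044] 0.79
```

View pics/scene0.png

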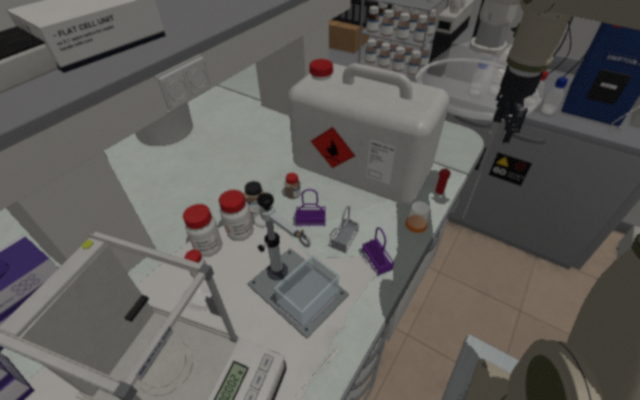

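View pics/top0.png

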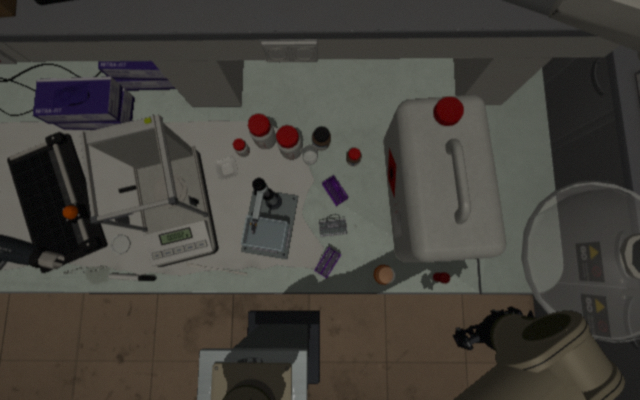

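The steel rack could be confused with two purple look-alikes:
- scene (310,213) / top (335,190): purple
- scene (377,253) / top (328,261): purple
- scene (344,233) / top (333,224): bare steel, so this is my choice

Next I fit poses by mask and check the choice in a close crop.

```bash
cat >> h.py <<'E'
from scipy.spatial.transform import Rotation as R
from scipy.optimize import minimize
def proj(p,X):
    c=(np.asarray(X)-p["eye"])@R.from_quat(p["attitude"]).as_matrix()
    K=p["camera_matrix"]; return np.c_[K[0,2]+K[0,0]*c[:,0]/-c[:,2], K[1,2]+K[1,1]*-c[:,1]/-c[:,2]]
def box(a,b,z0,z1): return np.array([[x,y,z] for x in(-a/2,a/2) for y in(-b/2,b/2) for z in(z0,z1)])
def place(P,x,y,t): return P@R.from_euler("z",t).as_matrix().T+[x,y,0]
t=np.linspace(0,np.pi,13)
RING=np.c_[0*t,22*np.cos(t),101.5+22*np.sin(t)]/1000
RING=np.r_[RING,[[0,-.022,.073],[0,.022,.073]]]
def raster(p,parts,s=4):
    m=np.zeros((400*s,640*s),np.uint8)
    for P in parts:
        cv2.fillConvexPoly(m,cv2.convexHull(np.round(proj(p,P)*s+s/2).astype(np.int32)),1)
    return cv2.resize(m.astype(np.float32),(640,400),interpolation=cv2.INTER_AREA)
def fit(S,masks,parts,x0):
    def f(v):
        c=0
        for p,m in zip(S,masks):
            r=raster(p,[place(P,*v) for P in parts]); c-=np.minimum(r,m).sum()/np.maximum(r,m).sum()
        return c
    best=min((minimize(f,[x0[0],x0[1],a],method="Nelder-Mead",options=dict(initial_simplex=np.array([[x0[0],x0[1],a],[x0[0]+.006,x0[1],a],[x0[0],x0[1]+.006,a],[x0[0],x0[1],a+.15]]))) for a in np.arange(x0[2]-.6,x0[2]+.61,.2)),key=lambda r:r.fun)
    return best.x,best.fun
def pick(p,name,uv):
    L=[d for d in manip.masks_of(p,name) if d["region"].any()]
    d=min(L,key=lambda d:np.linalg.norm(np.argwhere(d["region"]).mean(0)[::-1]-uv)); return d["region"].astype(np.float32)
E
python3 - <<'E'
from h import *
S=list(shots().values())
rm=[pick(p,"rack",proj(p,[[.507,-.236,.04]])[0]) for p in S]
dm=[pick(p,"dish",proj(p,[[.491,-.036,.04]])[0]) for p in S]
out=[]
# rack: ring is an open wire; close holes in mask
rm2=[cv2.morphologyEx(m,cv2.MORPH_CLOSE,np.ones((7,7))) for m in rm]
vr,fr=fit(S,rm2,[box(.044,.082,0,.036),RING],(.507,-.236,0)); print("rack",vr,fr,[m.sum() for m in rm])
vd,fd=fit(S,dm,[box(.086,.121,.012,.077)],(.491,-.036,-.137)); print("dish",vd,fd,[m.sum() for m in dm])
for p in S:
    im=cv2.resize(p["frame"][:,:,::-1],None,fx=6,fy=6,interpolation=cv2.INTER_CUBIC)
    for v,parts in((vr,[box(.044,.082,0,.036),RING]),(vd,[box(.086,.121,.012,.077)])):
        for P in parts:
            h=cv2.convexHull(np.round(proj(p,place(P,*v))*6+3).astype(np.int32)); cv2.polylines(im,[h],True,(0,255,0),1)
    u=proj(p,[[.5,-.14,.08]])[0]*6; a,b=int(u[0]),int(u[1])
    out.append(im[b-290:b+290,a-395 if 0 else a-390:a+390])
out=np.vstack(out); cv2.imwrite("pics/fit.png",cv2.resize(out,None,fx=.51,fy=.51,interpolation=cv2.INTER_AREA))
cv2.imwrite("pics/fitL.png",np.hstack([o[:, :] for o in [out[:580]]]))
E
```

```text
rack [ 0.51028647 -0.23703379  0.09342133] -1.7133212089538574 [np.float32(642.0), np.float32(345.0)]
dish [ 0.49021573 -0.03547746 -0.15710301] -1.8310937881469727 [np.float32(2868.0), np.float32(1213.0)]
```

View pics/fit.png

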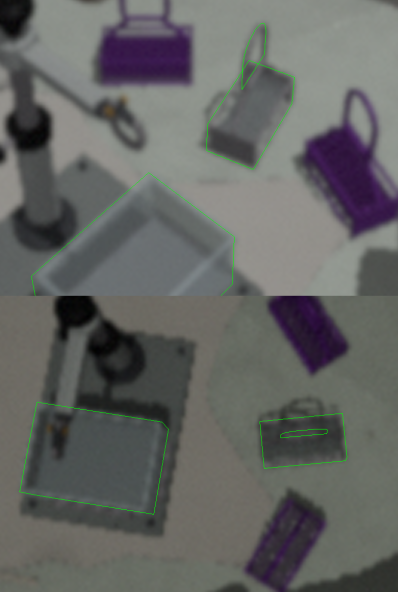

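The fits agree with the picture. The steel rack outline sits at crop (250,110), between the two purple ones, and the dish is outlined at (95,460). Next I check the path clearance at the jerrycan and where the wrist camera is mounted.

Run:
```python
from h import *
p=manip.camera("top"); s=manip.camera("scene"); w=manip.camera("wrist")
def bp(p,uv,z):
    K=p["camera_matrix"]; d=R.from_quat(p["attitude"]).apply([(uv[0]-K[0,2])/K[0,0],-(uv[1]-K[1,2])/K[1,1],-1]); return p["eye"]+d*(z-p["eye"][2])/d[2]
for uv in((392,255),(504,260),(388,110)):
    print("jerry",uv,[np.round(bp(p,uv,z),3)[:2] for z in(0,.1,.2,.25)])
for uv in((290,155),(293,85),(385,193),(443,105)): print("scene",uv,[np.round(bp(s,uv,z),3)[:2] for z in(0,.2,.25,.3)])
print(w["hand_eye"],w["camera_matrix"],manip.tcp_to_grasp)
tips(p,["knob_top","hook_seat"]);tips(s,["knob_top","hook_seat"])
```

```text
jerry (392, 255) [array([ 0.428, -0.417]), array([ 0.425, -0.4  ]), array([ 0.423, -0.383]), array([ 0.422, -0.374])]
jerry (504, 260) [array([ 0.413, -0.756]), array([ 0.412, -0.709]), array([ 0.411, -0.662]), array([ 0.41 , -0.639])]
jerry (388, 110) [array([ 0.897, -0.419]), array([ 0.854, -0.402]), array([ 0.81 , -0.385]), array([ 0.789, -0.376])]
scene (290, 155) [array([ 0.851, -0.451]), array([ 0.686, -0.255]), array([ 0.645, -0.205]), array([ 0.604, -0.156])]
scene (293, 85) [array([ 1.133, -0.851]), array([ 0.895, -0.551]), array([ 0.836, -0.476]), array([ 0.777, -0.401])]
scene (385, 193) [array([ 0.497, -0.457]), array([ 0.424, -0.259]), array([ 0.405, -0.209]), array([ 0.387, -0.16 ])]
scene (443, 105) [array([ 0.527, -1.036]), array([ 0.446, -0.689]), array([ 0.426, -0.602]), array([ 0.406, -0.515])]
[[-1.34527167e-04  9.55794306e-01  2.94036098e-01  7.51829734e-02]
 [ 9.99999632e-01  3.77826098e-04 -7.70643186e-04 -7.06856497e-04]
 [-8.47670881e-04  2.94035886e-01 -9.55794004e-01 -1.41320425e-01]
 [ 0.00000000e+00  0.00000000e+00  0.00000000e+00  1.00000000e+00]] [[309.70691629   0.         320.89749831]
 [  0.         309.70691629 203.82994468]
 [  0.           0.           1.        ]] 0.0187
5 knob_top [ 0.5935 -0.0486  0.2697] 0.62
5 knob_top [ 0.5098 -0.2351  0.1216] 0.59
5 hook_seat [ 0.4897 -0.038   0.2133] 0.59
6 knob_top [ 0.5954 -0.0527  0.2657] 0.9
6 hook_seat [ 0.495  -0.0343  0.2098] 0.59
```

```bash
python3 -m jog '{"offset":[[0.004,0.034,0.002],[0.004,0.034,0.002],[0.004,0.034,0.002],[0.004,0.034,0.002],[0.004,0.034,0.002],[0.004,0.034,0.002],[0.004,0.034,0.002],[0.004,0.034,0.002],[0.03,0.008,0],[0.03,0.008,0],[0.03,0.008,0],[0.03,0.008,0],[0.03,0.008,0],[0.02,0.006,0],[0.01,0.003,0],[0,0,0],[0,0,0]],"yaw":[-2.5,-2.5,-2.5,-2.5,-2.5,-2.5,-2.5,-2.5,0,0,0,0,0,0,0,0,0],"jaw":[0,0,0,0,0,0,0,0,0,0,0,0,0,0,0,0,0]}' 40
cat >> h.py <<'E'
def wproj(o,w,X):
    Rt=R.from_quat(o["ee_rot"]).as_matrix(); H=np.array(w["hand_eye"])
    T=(np.asarray(X)-o["position"])@Rt
    c=(T-H[:3,3])@H[:3,:3]
    v=np.c_[c[:,0],-c[:,1],-c[:,2]]; r=np.hypot(v[:,0],v[:,1]); th=np.arctan2(r,v[:,2]); K=w["camera_matrix"]
    return np.c_[K[0,2]+K[0,0]*th*v[:,0]/r, K[1,2]+K[1,1]*th*v[:,1]/r]
def dense(P,n=15):  # box edges densified as curves for fisheye outlines
    h=[]
    for i in range(len(P)):
        for j in range(i): h.append(np.linspace(P[i],P[j],n))
    return np.vstack(h)
def wshot():
    o=manip.get_obs(); return o,manip.camera("wrist")
def yawdeg(o): 
    x=R.from_quat(o["ee_rot"]).apply([1,0,0]); return np.degrees(np.arctan2(x[1],x[0]))
E
python3 - <<'E'
from h import *
o,w=wshot(); print(o["clock"],o["position"],yawdeg(o)); save(w,"w1")
tips(w,["rack","eye_top","hook_seat","knob_top"])
im=w["frame"][:,:,::-1].copy()
for P in (box(.044,.082,0,.036),RING):
    for u in wproj(o,w,place(P,.508,-.236,.09)): cv2.circle(im,tuple(int(round(a)) for a in u),2,(0,255,0),-1)
cv2.imwrite("pics/w1o.png",im)
E
```

```text
clock: 3.07
position: [0.4776, -0.2448, 0.2471]
ee_rot: [0.999, 0.045, -0.0, -0.0]
ft_force: [-0.6, -0.4, 0.3]
grip_width: 0.999
grasp_force: 0.0
3.0667 [ 0.47759187 -0.24477828  0.24713501] 5.208811823200105
8 rack [ 0.5064 -0.2345  0.1225] 0.65
8 rack [ 0.6245 -0.2435 -0.0025] 0.64
8 rack [ 5.082e-01 -2.400e-01 -5.000e-04] 0.59
8 eye_top [ 0.5066 -0.2369  0.1215] 0.93
8 eye_top [ 0.6228 -0.2431  0.1184] 0.8
8 eye_top [ 0.4026 -0.2205  0.1235] 0.73
8 hook_seat [ 0.4905 -0.0351  0.2164] 0.8
8 knob_top [ 0.5945 -0.0548  0.2699] 0.8
```

View pics/w1o.png

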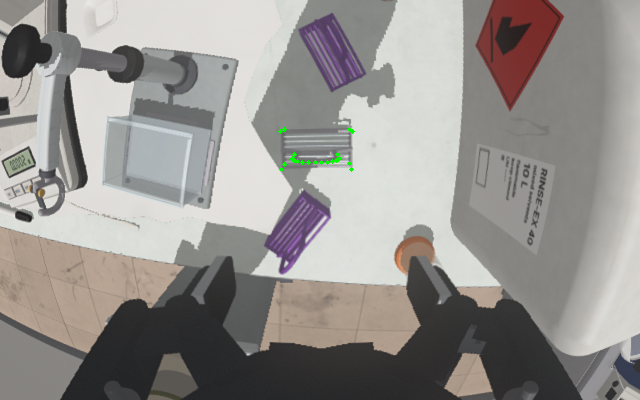

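The wrist view shows the steel rack at (316,148), with purple racks at (332,50) and (298,230). The hook is at left (45,190). The overlay fits well, so I refine rack and stand from this sharper view.

Run:
```python
from h import *
o,w=wshot()
P=[dense(box(.044,.082,0,.036)),RING]
uv=wproj(o,w,[[.508,-.236,.02]])[0]
L=[d for d in manip.masks_of(w,"rack")]
for d in L: print(d["score"],np.argwhere(d["region"]).mean(0)[::-1],d["region"].sum())
m=min(L,key=lambda d:np.linalg.norm(np.argwhere(d["region"]).mean(0)[::-1]-uv))["region"].astype(np.float32)
m=cv2.morphologyEx(m,cv2.MORPH_CLOSE,np.ones((7,7)))
D=manip.masks_of(w,"dish")
for d in D: print("dish",d["score"],np.argwhere(d["region"]).mean(0)[::-1],d["region"].sum())
import h
h.proj=lambda p,X: wproj(o,p,X)
print("rack",h.fit([w],[m],P,(.508,-.236,.09)))
if D: print("dish",h.fit([w],[D[0]["region"].astype(np.float32)],[dense(box(.086,.121,.012,.077))],(.490,-.036,-.145)))
```

```text
0.96 [313.97345133 149.58965999] 2147
0.78 [331.15393474  50.71439539] 2605
0.76 [295.57230065 228.97252957] 2621
0.23 [ 38.00497512 195.48258706] 201
dish 0.65 [153.75985401 158.53832117] 8220
rack (array([ 0.50888858, -0.23589855,  0.09059116]), np.float64(-0.8331257700920105))
dish (array([ 0.48899822, -0.03538788, -0.16448799]), np.float64(-0.984223484992981))
```

```bash
python3 -m jog '{"offset":[[0.015,0.0045,0],[0.0155,0.0045,0],[0,0,-0.03],[0,0,-0.03],[0,0,-0.03],[0,0,-0.03],[0,0,-0.025],[0,0,-0.02],[0,0,0],[0,0,0],[0,0,0],[0,0,0],[0,0,0],[0,0,0],[0,0,0],[0,0,0]],"yaw":[0,0,0,0,0,0,0,0,0,0,0,0,0,0,0,0],"jaw":[0,0,0,0,0,0,0,0,0,0,1,1,1,1,1,1]}' 40
python3 - <<'E'
from h import *
o,w=wshot(); print(o["position"],yawdeg(o),o["grip_width"],o["grasp_force"]); save(w,"w2")
E
```

```text
clock: 4.8
position: [0.5095, -0.2361, 0.0838]
ee_rot: [0.999, 0.045, 0.001, 0.001]
ft_force: [-1.0, 0.2, 7.4]
grip_width: 0.493
grasp_force: 39.6
[ 0.50945096 -0.23609023  0.08383573] 5.178279286008354 0.49343430858098075 39.60544399917126
```

View pics/w2.png

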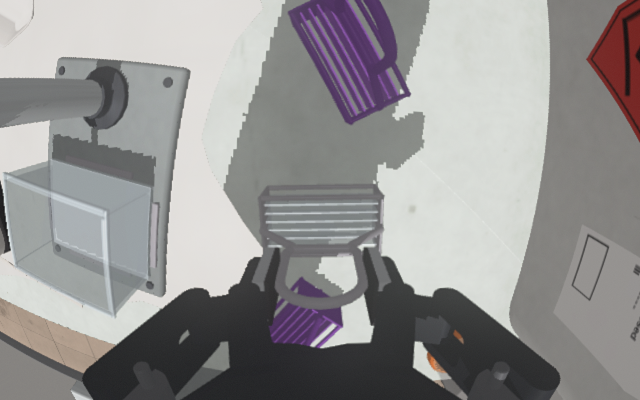

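The ring is gripped at (320,270): both pads are on its sides and the opening is 42 mm. Next I lift, move to the front of the hook and turn to the stand's yaw.

```bash
python3 -m jog '{"offset":[[0,0,0.01],[0,0,0.02],[0,0,0.03],[0,0,0.03],[0,0,0.03],[0,0,0.02],[0,0,0.01],[-0.012,0.014,0],[-0.02,0.02,0],[-0.02,0.02,0],[-0.02,0.02,0],[-0.02,0.02,0],[-0.017,0.022,0],[0.004,0.025,0],[0.005,0.025,0],[0.005,0.025,0],[0.004,0.014,0],[0.002,0.007,0],[0,0,0],[0,0,0]],"yaw":[0,0,0,0,0,0,0,0,-2.4,-2.4,-2.4,-2.4,-2.4,-2.4,0,0,0,0,0,0],"jaw":[1,1,1,1,1,1,1,1,1,1,1,1,1,1,1,1,1,1,1,1]}' 60
python3 - <<'E'
from h import *
o,w=wshot(); print(o["position"],yawdeg(o),o["ft_force"]); save(w,"w3")
S=shots()
tips(w,["eye_top","hook_seat","hook_mouth","knob_top","rack"])
for p in S.values(): tips(p,["eye_top","hook_seat","hook_mouth","knob_top"])
E
```

```text
clock: 6.52
position: [0.4193, -0.0242, 0.232]
ee_rot: [0.997, -0.08, -0.0, 0.0]
ft_force: [-0.2, -1.1, -2.2]
grip_width: 0.485
grasp_force: 61.2
[ 0.41926276 -0.02421258  0.23198727] -9.205444977952325 [-0.16253695 -1.10673559 -2.2288982 ]
11 eye_top [ 0.4205 -0.0261  0.2704] 0.97
11 eye_top [ 0.404  -0.2194  0.1239] 0.89
11 hook_seat [ 0.4891 -0.0373  0.2123] 0.8
11 hook_mouth [ 0.4819 -0.0337  0.2376] 0.72
11 rack [ 0.4076 -0.2203  0.    ] 0.72
12 eye_top [ 0.4048 -0.2208  0.1216] 0.86
12 eye_top [ 0.4208 -0.0239  0.2681] 0.71
12 eye_top [ 0.6258 -0.2434  0.1216] 0.55
12 hook_seat [ 0.496  -0.0358  0.2136] 0.6
12 hook_mouth [ 0.4828 -0.0355  0.2351] 0.79
12 knob_top [ 0.5945 -0.0529  0.2683] 0.96
13 eye_top [ 0.4013 -0.2239  0.1233] 0.76
13 eye_top [ 0.621  -0.2424  0.1203] 0.57
13 eye_top [ 0.4178 -0.0208  0.2721] 0.55
13 hook_seat [ 0.4901 -0.0369  0.2117] 0.81
13 hook_mouth [ 0.4841 -0.0374  0.2341] 0.91
13 knob_top [ 0.5962 -0.0515  0.2702] 0.66
```

View pics/w3.png

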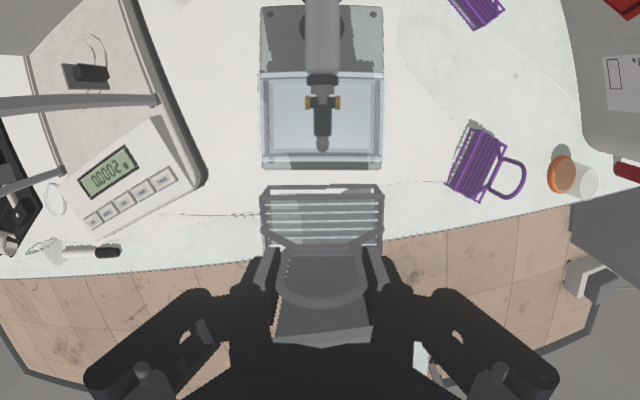

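The ring at (320,300) hangs square in front of the hook at (322,145) and is centred on it. Seat height is about 0.213 m, so I lower by 21 mm and thread the hook tip through the ring. Then I measure the ring against the hook close up.

```bash
python3 -m jog '{"offset":[[0,0,-0.007],[0,0,-0.014],[0.01,-0.0016,0],[0.015,-0.0024,0],[0.015,-0.0024,0],[0.012,-0.0019,0],[0.007,-0.0011,0],[0.003,-0.0005,0],[0,0,0],[0,0,0]],"yaw":[0,0,0,0,0,0,0,0,0,0],"jaw":[1,1,1,1,1,1,1,1,1,1]}'
python3 - <<'E'
from h import *
o,w=wshot(); print(o["position"],yawdeg(o),o["ft_force"])
S=shots()
tips(w,["eye_top","hook_seat","hook_mouth"])
for p in S.values(): tips(p,["eye_top","hook_seat","hook_mouth"])
im=w["frame"][:,:,::-1].copy()
im=cv2.resize(im[170:345,240:400],None,fx=4,fy=4,interpolation=cv2.INTER_CUBIC)
def mark(P,c):
    for u in wproj(o,w,P):
        cv2.circle(im,(int((u[0]-240)*4+2),int((u[1]-170)*4+2)),3,c,-1)
seat=np.array([.4905,-.0357,.213]); Rz=R.from_euler("z",-.16).as_matrix()
rel=lambda L:[seat+Rz@np.array(v) for v in L]
mark(rel([[-.0155,0,.021],[-.006,0,.021],[.0085,0,.027]]),(0,0,255))   # tip front, tip rear, pin top
e=o["position"]+[0,0,.0372]; mark([e+Rz@np.array([0,y,0]) for y in(-.005,0,.005)],(0,255,0))
cv2.imwrite("pics/w4.png",im[:600])
E
```

```text
clock: 8.15
position: [0.4812, -0.0332, 0.2111]
ee_rot: [0.997, -0.08, -0.0, -0.0]
ft_force: [0.3, 0.6, -3.4]
grip_width: 0.482
grasp_force: 61.3
[ 0.48115136 -0.03324378  0.21110374] -9.187716210184584 [ 0.30366915  0.57199597 -3.40166133]
14 eye_top [ 0.4024 -0.2233  0.1231] 0.88
14 eye_top [ 0.6212 -0.2401  0.1178] 0.7
14 eye_top [ 0.4799 -0.034   0.2477] 0.63
14 hook_seat [ 0.4899 -0.0373  0.2114] 0.65
14 hook_mouth [ 0.4859 -0.0336  0.2377] 0.83
15 eye_top [ 0.4033 -0.2202  0.1241] 0.96
15 eye_top [ 0.4814 -0.0301  0.2477] 0.66
15 hook_seat [ 0.4932 -0.0367  0.2108] 0.69
15 hook_mouth [ 0.4844 -0.0355  0.2363] 0.86
16 eye_top [ 0.4024 -0.218   0.1226] 0.73
16 eye_top [ 0.5953 -0.0527  0.2723] 0.71
16 eye_top [ 0.6199 -0.2438  0.1209] 0.59
```

View pics/w4.png

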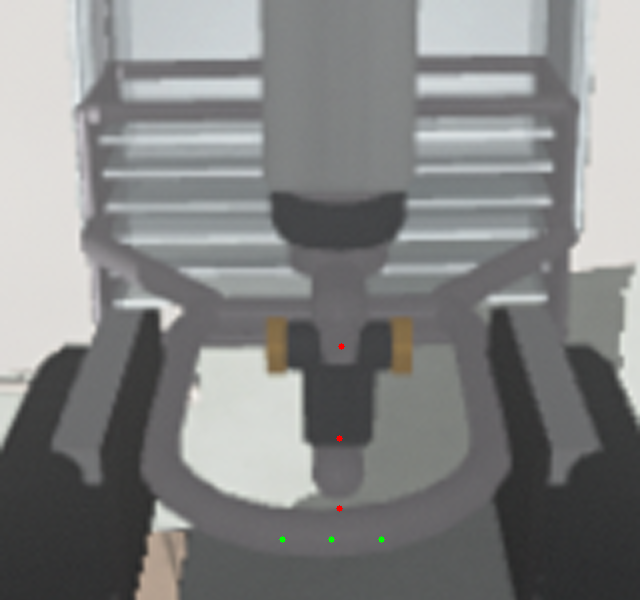

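The wire's centre is at crop row 531, the hook tip at 470 and the hinge pin at 347, and the model dots fit to about 1 mm. The hook lies 1.3 mm right of the ring's middle. I go 6 mm forward and 1.2 mm right, then press down.

```bash
python3 -m jog '{"offset":[[0.003,-0.001,0],[0.0027,-0.0011,0],[0,0,0],[0,0,-0.003],[0,0,-0.003],[0,0,-0.003],[0,0,-0.002],[0,0,0]],"yaw":[0,0,0,0,0,0,0,0],"jaw":[1,1,1,1,1,1,1,1]}'
python3 -m jog '{"offset":[[0,0,-0.003],[0,0,-0.003],[0,0,-0.003],[0,0,-0.003],[0,0,0]],"yaw":[0,0,0,0,0],"jaw":[1,1,1,1,1]}'
python3 - <<'E'
from h import *
o,w=wshot(); print(o["position"],yawdeg(o),o["ft_force"],o["torque"])
im=cv2.resize(w["frame"][150:320,240:400,::-1],None,fx=3.5,fy=3.5,interpolation=cv2.INTER_CUBIC)
cv2.imwrite("pics/w5.png",im)
E
```

```text
clock: 9.42
position: [0.487, -0.0355, 0.1999]
ee_rot: [0.997, -0.08, -0.0, 0.0]
ft_force: [-0.9, 1.4, -0.5]
grip_width: 0.48
grasp_force: 61.3
clock: 9.83
position: [0.4868, -0.0356, 0.1874]
ee_rot: [0.997, -0.08, -0.001, 0.0]
ft_force: [0.0, -0.2, -2.5]
grip_width: 0.479
grasp_force: 61.4
[ 0.48677614 -0.03555966  0.18739181] -9.202373363615097 [ 0.02282211 -0.24630464 -2.45693497] [ 0.02485337  0.03532857 -0.05807325]
```

View pics/w5.png

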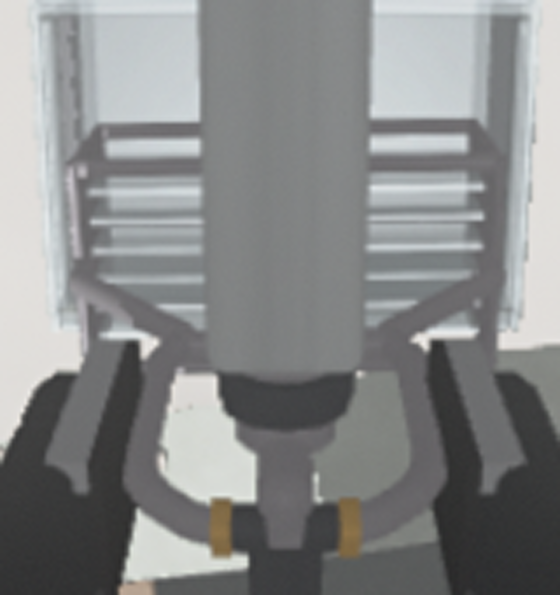

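The wire at (200,520) and (400,500) is now below the hinge pin at (285,528), inside the hook, with low force. I continue to the bottom.

```bash
python3 -m jog '{"offset":[[0,0,-0.002],[0,0,-0.002],[0,0,-0.002],[0,0,-0.002],[0,0,0]],"yaw":[0,0,0,0,0],"jaw":[1,1,1,1,1]}'
python3 -m jog '{"offset":[[0.001,0,-0.0015],[0.001,0,-0.0015],[0,0,0]],"yaw":[0,0,0],"jaw":[1,1,1]}'
python3 - <<'E'
from h import *
S=shots(("wrist","scene"))
for p in S.values(): tips(p,["eye_top","hook_seat","hook_mouth","knob_top"])
im=cv2.resize(S["wrist"]["frame"][170:340,240:400,::-1],None,fx=3.5,fy=3.5,interpolation=cv2.INTER_CUBIC)
cv2.imwrite("pics/w6.png",im)
E
```

```text
clock: 10.3
position: [0.4871, -0.0355, 0.1798]
ee_rot: [0.997, -0.08, -0.0, 0.0]
ft_force: [0.5, 0.1, -2.9]
grip_width: 0.482
grasp_force: 61.4
clock: 10.55
position: [0.4894, -0.0355, 0.1771]
ee_rot: [0.997, -0.08, -0.0, -0.0]
ft_force: [-0.7, -0.2, -2.8]
grip_width: 0.486
grasp_force: 61.4
18 eye_top [ 0.4044 -0.2216  0.1232] 0.94
18 eye_top [ 0.6224 -0.2445  0.1174] 0.62
18 eye_top [ 0.4886 -0.036   0.2126] 0.57
18 hook_seat [ 0.4916 -0.0359  0.2121] 0.7
18 hook_mouth [ 0.4865 -0.0351  0.2409] 0.93
19 eye_top [ 0.4055 -0.2235  0.1258] 0.8
19 eye_top [ 0.4922 -0.033   0.2127] 0.76
19 hook_seat [ 0.4933 -0.0367  0.2116] 0.55
19 hook_mouth [ 0.4827 -0.0333  0.2367] 0.65
19 knob_top [ 0.591  -0.0494  0.2675] 0.62
```

View pics/w6.png

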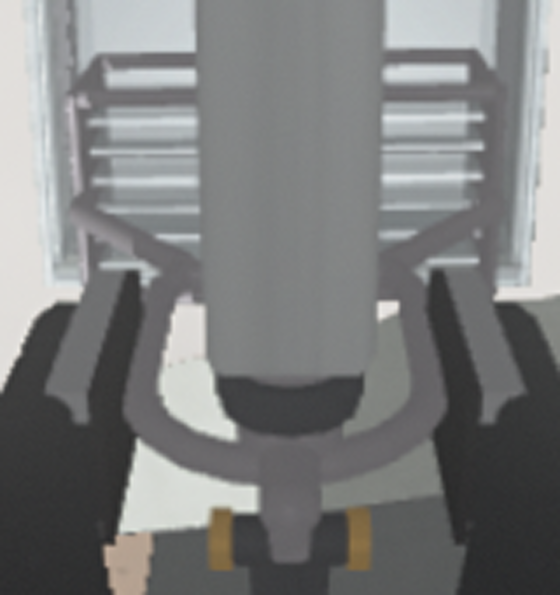

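The ring lies in the bottom of the hook at (290,470), with its eye within about 1 mm of seat height. The latch strip is forward of the pin at (290,575). I ease down 1 mm and open.

```bash
python3 -m jog '{"offset":[[0,0,-0.001],[0,0,0],[0,0,0],[0,0,0],[0,0,0],[0,0,0],[0,0,0.01],[0,0,0.015],[0,0,0.03],[0,0,0.03],[0,0,0.03],[0,0,0.015],[0,0,0],[0,0,0]],"yaw":[0,0,0,0,0,0,0,0,0,0,0,0,0,0],"jaw":[1,0,0,0,0,0,0,0,0,0,0,0,0,0]}'
python3 - <<'E'
from h import *
o,w=wshot(); S=shots()
for p in [w,*S.values()]: tips(p,["eye_top","hook_seat","hook_mouth","knob_top"])
a=cv2.resize(w["frame"][170:345,230:410,::-1],None,fx=2.2,fy=2.2,interpolation=cv2.INTER_CUBIC)
u=proj(S["scene"],[[.5,-.04,.18]])[0].astype(int); b=S["scene"]["frame"][u[1]-45:u[1]+45,u[0]-45:u[0]+45,::-1]
b=cv2.resize(b,(385,385),interpolation=cv2.INTER_CUBIC)
cv2.imwrite("pics/w7.png",np.hstack([a[:385],b]))
E
```

```text
clock: 12.22
position: [0.4897, -0.0354, 0.3074]
ee_rot: [0.997, -0.08, 0.001, 0.0]
ft_force: [0.4, 0.0, -0.4]
grip_width: 0.999
grasp_force: 0.0
20 eye_top [ 0.6229 -0.2423  0.1185] 0.77
20 eye_top [ 0.402  -0.2229  0.1211] 0.72
20 eye_top [ 0.4884 -0.0367  0.2123] 0.63
20 hook_seat [ 0.4904 -0.0351  0.2139] 0.75
20 hook_mouth [ 0.4852 -0.0342  0.2366] 0.69
20 knob_top [ 0.5934 -0.0538  0.273 ] 0.82
21 eye_top [ 0.4022 -0.2219  0.1228] 0.85
21 eye_top [ 0.6295 -0.246   0.1245] 0.78
21 eye_top [ 0.4905 -0.0318  0.2123] 0.72
21 hook_seat [ 0.4946 -0.0375  0.2108] 0.63
21 hook_mouth [ 0.4821 -0.0352  0.2377] 0.91
21 knob_top [ 0.5951 -0.0536  0.267 ] 0.72
22 eye_top [ 0.6209 -0.2421  0.1217] 0.75
22 eye_top [ 0.406  -0.22    0.1251] 0.48
22 eye_top [ 0.487  -0.0324  0.2152] 0.47
22 hook_seat [ 0.4823 -0.0382  0.0116] 0.2
22 knob_top [ 0.5966 -0.0516  0.2665] 0.92
```

View pics/w7.png

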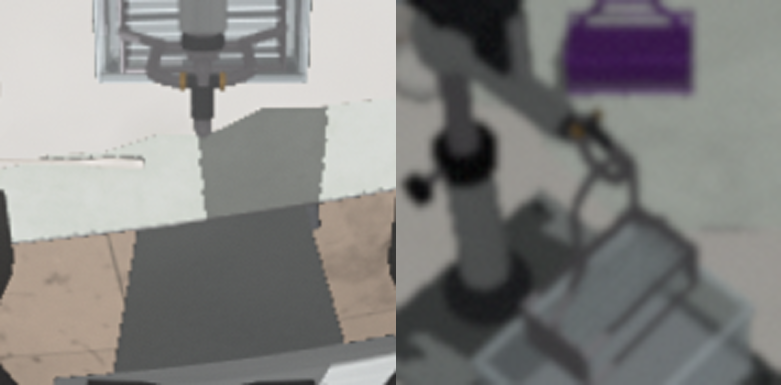

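The rack hangs on the hook, and the latch strip spans pin to tip at (203,100). Now I shut the fingers and move over the knob at about (0.5945, -0.0525, 0.269).

```bash
python3 -m jog '{"offset":[[0.01,-0.002,0],[0.02,-0.003,0],[0.025,-0.004,0],[0.025,-0.004,0],[0.015,-0.0025,0],[0.01,-0.0015,0],[0,0,0],[0,0,0],[0,0,-0.01],[0,0,-0.012],[0,0,-0.006],[0,0,-0.004],[0,0,-0.004],[0,0,-0.004],[0,0,0]],"yaw":[0,0,0,0,0,0,0,0,0,0,0,0,0,0,0],"jaw":[1,1,1,1,1,1,1,1,1,1,1,1,1,1,1]}'
```

```text
clock: 14.22
position: [0.5939, -0.0527, 0.2663]
ee_rot: [0.997, -0.08, -0.0, 0.0]
ft_force: [-0.8, -0.1, -0.7]
grip_width: -0.001
grasp_force: 0.0
```

```bash
python3 -m jog '{"offset":[[0,0,-0.004],[0,0,-0.004],[0,0,-0.004],[0,0,-0.004],[0,0,-0.004],[0,0,-0.004]],"yaw":[0,0,0,0,0,0],"jaw":[1,1,1,1,1,1]}'
python3 -m jog '{"offset":[[0,0,-0.004],[0,0,-0.004],[0,0,-0.004],[0,0,-0.004],[0,0,-0.004],[0,0,-0.004],[0,0,-0.003],[0,0,0]],"yaw":[0,0,0,0,0,0,0,0],"jaw":[1,1,1,1,1,1,1,1]}'
python3 - <<'E'
from h import *
for p in shots(("scene","wrist","top")).values(): tips(p,["eye_top","hook_seat","hook_mouth","knob_top"])
E
```

```text
clock: 14.72
position: [0.5943, -0.0526, 0.2432]
ee_rot: [0.997, -0.08, 0.0, 0.0]
ft_force: [-4.7, -0.9, 8.8]
grip_width: -0.004
grasp_force: 4.3
clock: 15.38
position: [0.5943, -0.0526, 0.2156]
ee_rot: [0.997, -0.08, 0.0, 0.0]
ft_force: [-0.6, -0.8, 2.1]
grip_width: -0.001
grasp_force: 0.8
23 eye_top [ 0.4033 -0.2229  0.1265] 0.92
23 eye_top [ 0.4907 -0.0336  0.1576] 0.88
23 eye_top [ 0.6253 -0.2438  0.1201] 0.86
23 hook_seat [ 0.4895 -0.0353  0.1528] 0.56
23 hook_mouth [ 0.4845 -0.032   0.1803] 0.89
23 knob_top [ 0.5949 -0.0501  0.2094] 0.88
24 eye_top [ 0.6215 -0.2427  0.1184] 0.94
24 eye_top [ 0.4054 -0.2219  0.1216] 0.57
24 hook_seat [ 0.4905 -0.0372  0.1608] 0.97
25 eye_top [ 0.4048 -0.2189  0.1265] 0.76
25 eye_top [ 0.6237 -0.2423  0.1213] 0.71
25 eye_top [ 0.4863 -0.0338  0.1587] 0.49
25 hook_mouth [ 0.4855 -0.0376  0.1813] 0.61
25 knob_top [ 0.5962 -0.0556  0.2155] 0.66
```

```bash
python3 -m jog '{"offset":[[0,0,-0.004],[0,0,-0.004],[0,0,-0.003],[0,0,-0.002],[0,0,0]],"yaw":[0,0,0,0,0],"jaw":[1,1,1,1,1]}'
python3 -m jog '{"offset":[[0,0,-0.001],[0,0,-0.001],[0,0,-0.001]],"yaw":[0,0,0],"jaw":[1,1,1]}'
```

```text
clock: 16.55
position: [0.5944, -0.0526, 0.2024]
ee_rot: [0.997, -0.08, 0.0, 0.0]
ft_force: [-0.4, -0.4, 3.4]
grip_width: -0.001
grasp_force: 1.8
clock: 16.8
position: [0.5947, -0.0526, 0.2017]
ee_rot: [0.997, -0.08, 0.001, 0.0]
ft_force: [-12.4, -0.7, 28.2]
grip_width: 0.002
grasp_force: 14.4
```

The knob is on its stop: height 0.202 m, and force rising to 28 N. I retract straight up and check.

```bash
python3 -m jog '{"offset":[[0,0,0.002],[0,0,0.01],[0,0,0.02],[0,0,0.03],[0,0,0.03],[0,0,0.02],[0,0,0],[0,0,0]],"yaw":[0,0,0,0,0,0,0,0],"jaw":[1,1,1,1,1,1,1,1]}'
python3 - <<'E'
from h import *
for p in shots(("scene","wrist","top")).values(): tips(p,["knob_top","hook_seat","eye_top","sample_cup","beaker_a","amber_1"])
o=manip.get_obs(); print(o["clock"],o["position"],o["ft_force"])
E
```

```text
clock: 17.47
position: [0.5949, -0.0523, 0.3124]
ee_rot: [0.997, -0.08, 0.001, -0.0]
ft_force: [-0.0, -0.2, -0.5]
grip_width: -0.005
grasp_force: 0.0
26 knob_top [ 0.5936 -0.0533  0.1994] 0.82
26 hook_seat [ 0.4953 -0.0361  0.1441] 0.75
26 hook_seat [ 0.4883 -0.0357  0.0006] 0.66
26 eye_top [ 0.4017 -0.2209  0.1242] 0.88
26 eye_top [ 0.4905 -0.0352  0.1427] 0.86
26 eye_top [ 0.6264 -0.2436  0.1189] 0.63
26 sample_cup [ 0.3715 -0.3861  0.0018] 0.63
26 beaker_a [ 0.736  -0.1642 -0.0042] 0.72
26 amber_1 [ 0.7337 -0.3041  0.0016] 0.75
27 knob_top [ 0.5914 -0.0525  0.203 ] 0.7
27 eye_top [ 0.4033 -0.2225  0.1226] 0.94
27 eye_top [ 0.621  -0.2459  0.1178] 0.58
27 sample_cup [ 0.3699 -0.39    0.0007] 0.66
27 beaker_a [ 7.350e-01 -1.649e-01 -5.000e-04] 0.65
27 beaker_a [ 0.3675 -0.3864  0.0007] 0.28
27 amber_1 [ 0.7319 -0.3043  0.0015] 0.64
28 knob_top [ 0.5943 -0.0522  0.2043] 0.87
28 hook_seat [ 0.4889 -0.0366  0.1454] 0.75
28 hook_seat [ 0.4886 -0.037   0.0127] 0.5
28 eye_top [ 0.6215 -0.2456  0.1217] 0.83
28 eye_top [ 0.4879 -0.0329  0.1463] 0.79
28 eye_top [ 0.4869 -0.0409  0.0223] 0.57
28 sample_cup [ 0.3689 -0.3875  0.0011] 0.75
28 beaker_a [ 0.7376 -0.1654  0.0019] 0.7
28 amber_1 [ 0.7326 -0.3028 -0.0025] 0.46
18.5167 [ 0.59434128 -0.05254252  0.31137216] [ 0.47750978 -0.66477296  0.67062449]
```

The knob is at 0.202 m, the ring is at seat height (0.145 m), and the bystanders have not moved.

```bash
python3 -c "from workcell import manip; print(manip.hand_in())"
```

```text
the job is handed in; nothing more can be done
None
```

The steel rack is clipped into the hook with the latch shut over its ring, and the lift is down on its stop so the rack hangs in the dish; I handed the job in at about 18.5 s with the cup, beaker and bottle unmoved (no verdict was returned).

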